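Make up two drip coffee filters on their mugs

TASK

Get both drip coffee filters ready for brewing: stand the steel filter squarely on the mug with the yellow stripes (the copper filter already stands on the spotted mug), and complete each filter with the press and then the lid of its own metal, fully home. Somebody has put the small copper press into the steel filter by mistake, so move it to the copper filter where it belongs. Leave both mugs and the little brown coffee jar with the black lid standing where they are.

Things in the scene. Friction and masses are not known exactly. Their poses are not given: they have to be found in the camera images.
- striped_mouth (a point): Centre of the mouth, at rim height (101 mm), of the white mug with yellow stripes; z up along its axis. Loose mug, outside dia 86 mm, inside at least 65 mm at the mouth. The handle points to this point's -y, reaching 78 mm from the axis, below the rim. Its rim carries the steel filter's saucer; that filter's origin is then 8 mm below this point.
- spotted_mouth (a point): Centre of the mouth, at rim height (91 mm), of the white mug with dark spots; z up along its axis. Loose mug, outside dia 82 mm, inside at least 65 mm at the mouth. The handle points to this point's -y, reaching 74 mm from the axis, below the rim. From the start the copper filter's saucer rests on its rim, filter origin 8 mm below this point.
- steel_filter: Steel (silver) drip filter, loose, 180 g: open round chamber, outside dia 64, inside 59 mm, through a flat saucer of dia 97. Origin: centre of underside, z up; round. Heights in mm: foot that drops into a mug's mouth 0-8 (dia 54), saucer 8-12, inner floor 10.5, rim 52. Grip the chamber's outside. At the start on the worktop with the copper press in it.
- copper_filter: Copper (reddish) drip filter, loose, 180 g: open round chamber, outside dia 56, inside 51 mm, through a flat saucer of dia 97. Origin: centre of underside, z up; round. Heights in mm: foot that drops into a mug's mouth 0-8 (dia 46), saucer 8-12, inner floor 10.5, rim 52. Grip the chamber's outside. Stands on the spotted mug, empty, held only by its weight.
- steel_press: Steel (silver) press, loose, 70 g: perforated disc, dia 53, 3 mm thick, thin stem, black knob of dia 14 mm at height 44-62 mm. Origin: centre of the disc's underside, z up the stem. In a filter it stands on the floor, knob top 20.5 mm above the rim. Grip the knob. Fits the steel filter with 3 mm play all round; too wide for the copper one. At the start on the worktop.
- copper_press: Copper (reddish) press, loose, 70 g: perforated disc, dia 45, 3 mm thick, thin stem, dark wooden knob of dia 14 mm at height 44-62 mm. Origin: centre of the disc's underside, z up the stem. In a filter it stands on the floor, knob top 20.5 mm above the rim. Grip the knob. Fits the copper filter with 3 mm play all round. At the start loose in the steel filter, by mistake.
- steel_lid: Steel (silver) domed lid, loose, 100 g, outside dia 75 mm; black knob of dia 16 mm at height 35-47 mm (dome top 30). Origin: centre of lower edge, z up; round. Its edge, 5 mm deep, inside dia 70, slips over the steel filter's rim; an inner ledge then rests on the rim, origin 47 mm above the filter's. Hollow: clears the press knob. Too wide for the other filter.
- copper_lid: Copper (reddish) domed lid, loose, 100 g, outside dia 67 mm; dark wooden knob of dia 16 mm at height 35-47 mm (dome top 30). Origin: centre of lower edge, z up; round. Its edge, 5 mm deep, inside dia 62, slips over the copper filter's rim; an inner ledge then rests on the rim, origin 47 mm above the filter's. Hollow: clears the press knob. Too narrow for the other filter.
- coffee_jar: Small jar of brown coffee with a black screw lid and a pale label, dia 42 mm, 70 mm high, standing among the parts; a loose bystander. Origin: centre of its underside, z up.
Mind the look-alikes: they are no part of the job. Leave any blue or pink look-alike of the steel_press alone.

How it is judged:
At the end, for the whole second after the job is handed in: Each filter on its mug, within 10 mm of centre and level; its own press on its floor and its own lid down on its rim, each within 6 mm of centre, 4 mm of seated height and level. All at rest; mugs and coffee jar upright within 30 mm of where they stood (horizontal distance between steel_filter and striped_mouth below 0.01 m and z of steel_filter in the frame of striped_mouth between -0.0125 and -0.004 m and angle between each of steel_filter, copper_filter's own z axis and vertical below 0.08 rad and horizontal distance between each of steel_press, steel_lid and steel_filter below 0.006 m and z of steel_press in the frame of steel_filter between 0.0075 and 0.0145 m and angle between each of steel_press, copper_press's own z axis and vertical below 0.12 rad and z of steel_lid in the frame of steel_filter between 0.043 and 0.051 m and angle between each of steel_lid, copper_lid, striped_mouth, spotted_mouth, coffee_jar's own z axis and vertical below 0.1 rad and linear speed of each of steel_filter, steel_press, steel_lid, copper_filter, copper_press, copper_lid below 0.02 m/s and horizontal distance between copper_filter and spotted_mouth below 0.01 m and z of copper_filter in the frame of spotted_mouth between -0.0125 and -0.004 m and horizontal distance between each of copper_press, copper_lid and copper_filter below 0.006 m and z of copper_press in the frame of copper_filter between 0.0075 and 0.0145 m and z of copper_lid in the frame of copper_filter between 0.043 and 0.051 m and distance of each of striped_mouth, spotted_mouth, coffee_jar from where it was at the start of the episode below 0.03 m); the robot touches nothing.
It fails at once if a mug is tipped or shoved away (angle between any of striped_mouth, spotted_mouth's own z axis and vertical above 0.35 rad or distance of any of striped_mouth, spotted_mouth from where it was at the start of the episode above 0.06 m).
It fails at once if the coffee jar is knocked over (angle between coffee_jar's own z axis and vertical above 0.5 rad).
It also fails if it takes over 136 s, if anything falls off the work surface, if the arm or the gripper's body presses on something with over 40 N, if the wrist force passes 120 N, or if a joint passes its speed limit or range.

ROBOT

A 6-joint arm with a two-finger parallel gripper is mounted at the origin on a cart in front of the work surface, level with it; the furniture and walls round the work are solid. World frame = base frame: x ahead of the robot, y to its left, z up, the work surface at z = 0. Lengths are in m, angles in rad, forces in N, time in s.
With the tool pointing down it reaches from about 0.275 to 0.975 m from the base axis. Payload 8.4 kg.
Tool frame: the origin (TCP) lies on the centre line of the jaws, within the pads' length; the fingertips stand 17 mm ahead of it and the grasp point (between the pads) lies 2 mm behind it (manip.finger_overhang is the distance from the TCP to the fingertips, in m); z points along the fingers, y is the line along which they close (so a half turn about z gives the same grasp; the last joint's range is limited). The gripper opens to 92 mm and grips with 3 to 60 N. Pads are 20 mm wide; open, the fingers measure 128 mm over their backs; the gripper's body (75 mm by 189 mm) begins 69 mm behind the grasp point.
Start: joints at [-1.274, 0.353, 1.633, -0, 1.155, -0.002], TCP at [0.184, -0.597, 0.232] pointing down, gripper open.
Joint ranges: [-2.63, 2.63], [-0.92, 2.1], [0.06, 2.66], [-1.3, 4.44], [0, 2.69], [-3.02, 3.02]. Speed limits (rad/s): [2.22, 2.22, 2.79, 3.14, 3.14, 3.14].

INTERFACE

Orientations are given as a unit quaternion [x, y, z, w].
In Python, from rig import manip, eoat, sense, viewer gives the robot as it stands. Calls block until the motion is done:
- manip.movep(position, orientation): joint-space move of the TCP to a pose.
- manip.move_l(position, max_speed=0.15, attitude=None, guard=None): straight line of the TCP; attitude=None keeps the orientation; max_speed is the mean speed in m/s. With guard (N) it stops when the force on the tool has changed by that much, and returns True; else False.
- manip.move_joints(angles): joint-space move.
- eoat.let_go() and eoat.grab(grip_force=None): open the fingers fully, or close them until they stop; grip_force is the grip in N (None keeps the last).
- manip.sleep(seconds).
- manip.solve_ik(position, orientation): joint angles nearest the present ones, or None.
- sense(): the state.
- viewer.read_camera(name): name is "side" or "top" or "wrist"; returns a dict with "frame" (384x512x3 uint8, red, green, blue), "fx", "fy", "cx", "cy" (pixels), "R" (3x3) and "t" (3): a world point X has camera coordinates R X + t. Camera axes: x right, y down, z forward; pixel columns grow to the right and rows downward; lengths in m; the calibration is good to about 2 mm. A picture is of the moment at which its call begins. There is no depth.
A pose or a line that the arm cannot do raises manip.MotionError and nothing moves.
- manip.finish_job(): hands the job in; it is judged then, once.
The state is a dict: "time_s": time; "joint_positions": joint angles; "joint_velocities": joint speeds; "joint_torque": joint torques, N m; "tcp_pos": TCP position; "tcp_rot": TCP orientation; "ft_force": force on the tool from outside, world axes, zero at the start; "ft_torque": the same for the moment, N m; "grip_width": opening from 0.0 (shut) to 1.0 (fully open); "grip_force": force on a finger pad.
Only numpy, scipy, OpenCV 4.12 (cv2) and the standard library are available. Lean on these libraries where they do the work, as an engineer would, in place of code of your own. Each camera call takes 0.05 s, during which the arm holds its last target. There are 200 camera calls.

## Working session

There is one attempt and no reset: what is moved stays moved. The work goes in short steps, each a Python script; the robot and the scene stay as the last script left them, time stands still between calls to the robot, and variables do not carry over. Pictures are saved under pics/ and viewed, at most 14 in all, crops included, and the job is handed in when it is done.

```bash
ls; mkdir -p pics
python3 - <<'E'
from rig import manip, eoat, sense, viewer
import cv2,numpy as np,pickle
d={}
for n in("top","side","wrist"):
    c=viewer.read_camera(n); d[n]=c
    cv2.imwrite(f"pics/{n}0.png",cv2.resize(c["frame"][:,:,::-1],(800,600),interpolation=cv2.INTER_CUBIC))
    R=np.array(c["R"]);print(n,c["fx"],c["fy"],c["cx"],c["cy"],np.round(R,3).tolist(),np.round(-R.T@np.array(c["t"]),3))
pickle.dump(d,open("cam0.pkl","wb"))
s=sense();print(s["tcp_rot"],s["time_s"],manip.finger_overhang)
E
```

```text
pics
top 468.6433443929452 468.6433443929452 257.0913402308864 189.47333640887288 [[-0.022, -1.0, 0.015], [-0.99, 0.019, -0.141], [0.141, -0.018, -0.99]] [ 0.254 -0.114  1.42 ]
side 371.78149148660225 371.78149148660225 258.80447478187045 190.9146925398004 [[-0.957, -0.289, -0.015], [-0.096, 0.366, -0.926], [0.273, -0.885, -0.378]] [0.07  1.032 0.598]
wrist 298.02395178424007 298.02395178424007 255.69191629341194 192.39907265814517 [[0.295, -0.955, -0.001], [-0.924, -0.286, 0.255], [-0.244, -0.075, -0.967]] [ 0.252 -0.576  0.384]
[ 9.88862412e-01  1.48831561e-01 -7.79243303e-05 -5.38875857e-04] 0.15 0.017
```

View pics/top0.png

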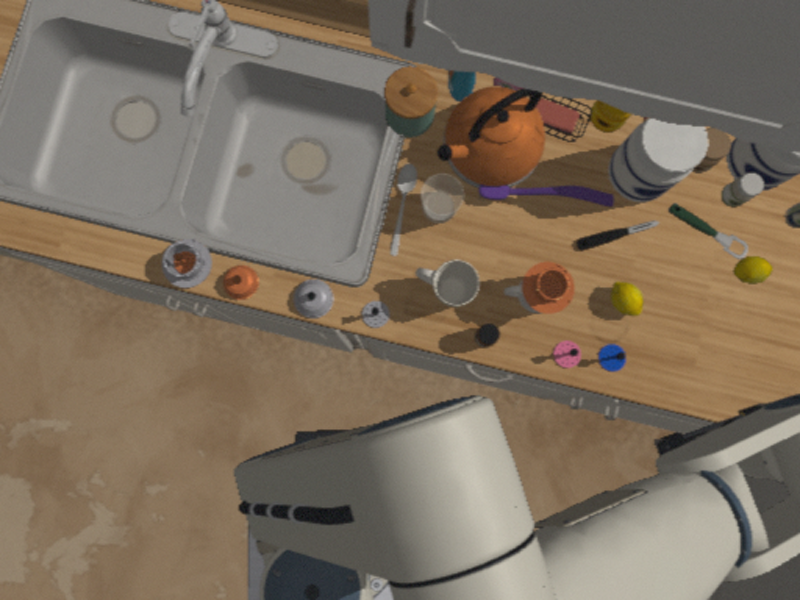

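View pics/side0.png

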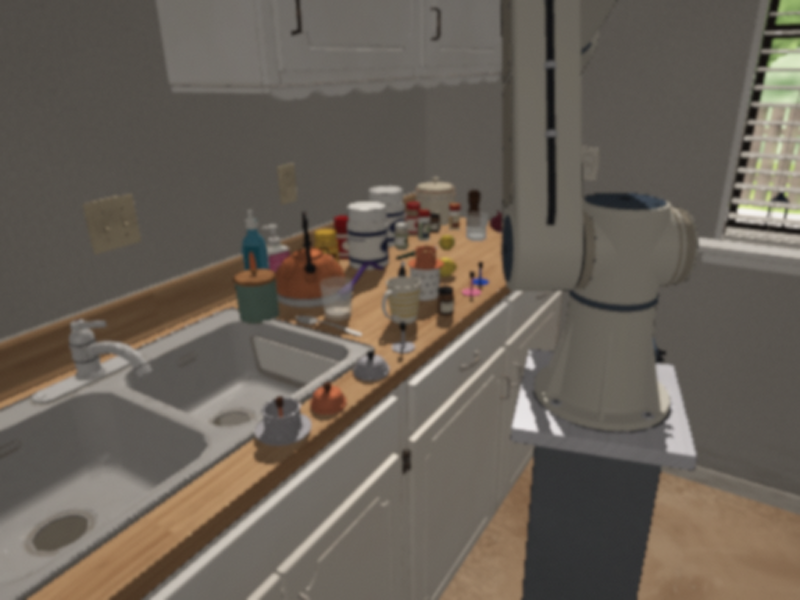

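The top view shows, in the 800-px picture:

| Object | Pixel position |
|---|---|
| Steel filter with copper press | (186,263) |
| Copper lid | (240,281) |
| Steel lid | (313,297) |
| Steel press | (375,314) |
| Striped mug | (456,283) |
| Copper filter on spotted mug | (549,287) |
| Jar | (487,334) |
| Pink decoy | (567,354) |
| Blue decoy | (612,357) |

The side view agrees with this.

```bash
cat > h.py <<'E'
from rig import manip, eoat, sense, viewer
import cv2, numpy as np
from scipy.spatial.transform import Rotation as Ro
def ray(c,u,v,z):
    R=np.array(c["R"]);C=-R.T@np.array(c["t"])
    d=R.T@np.array([(u-c["cx"])/c["fx"],(v-c["cy"])/c["fy"],1.])
    return (C+d*(z-C[2])/d[2])[:2]
def proj(c,X):
    p=np.array(c["R"])@np.array(X)+np.array(c["t"]); return np.array([c["fx"]*p[0]/p[2]+c["cx"],c["fy"]*p[1]/p[2]+c["cy"]])
def down(yaw):  # tool z down, tool y at world angle yaw
    y=np.array([np.cos(yaw),np.sin(yaw),0]);z=np.array([0,0,-1.]);x=np.cross(y,z)
    return Ro.from_matrix(np.c_[x,y,z]).as_quat()
def shot(name,png=None):
    c=viewer.read_camera(name)
    if png: cv2.imwrite(f"pics/{png}.png",cv2.resize(c["frame"][:,:,::-1],(800,600),interpolation=cv2.INTER_CUBIC))
    return c
E
python3 - <<'E'
from h import *; import pickle
d=pickle.load(open("cam0.pkl","rb"));c=d["top"]
P=dict(sfil=(186,263,.05),cpress=(184,261,.07),clid=(240,281,.03),slid=(313,297,.03),slidknob=(309,295,.045),spress=(375,314,.0),spknob=(376,311,.055),smug=(456,283,.1),cfil=(552,284,.135),jar=(487,334,.07),pink=(567,354,0),blue=(612,357,0),edgeL=(20,245,0),edgeR=(640,400,0),glass=(442,195,.1),sink=(365,280,0))
s=sense()
cc=d["wrist"];R=Ro.from_quat(s["tcp_rot"]).as_matrix();print("cam in tool",R.T@(-np.array(cc["R"]).T@np.array(cc["t"])-s["tcp_pos"]), "fwd",R.T@np.array(cc["R"])[2], "tool y",R[:,1])
for k,(u,v,z) in P.items():
    p=ray(c,u/1.5625,v/1.5625,z); a=""
    if k in("sfil","slid","clid","spress","smug","cfil","cpress"):
        for yaw in (-.12,np.pi-.12,1.45,-1.69):
            q=[manip.solve_ik([*p,h],down(yaw)) for h in (.06,.3)]
            a+=" | "+" ".join("none" if j is None else f"{j[5]:.1f}" for j in q)
    print(k,np.round(p,3),a)
E
```

```text
cam in tool [ 0.07101295 -0.00019225 -0.15305847] fwd [-2.55297278e-01  8.16669614e-04  9.66862262e-01] tool y [ 0.29434779 -0.95569775 -0.00108894]
sfil [0.521 0.268]  | 0.6 0.6 | -2.5 -2.5 | -1.0 -1.0 | 2.2 2.2
cpress [0.521 0.267]  | 0.6 0.6 | -2.6 -2.6 | -1.0 -1.0 | 2.2 2.2
clid [0.488 0.17 ]  | 0.5 0.5 | -2.7 -2.7 | -1.1 -1.1 | 2.0 2.0
slid [0.454 0.031]  | 0.2 0.2 | -3.0 -3.0 | -1.4 -1.4 | 1.8 1.8
slidknob [0.456 0.037] 
spress [ 0.422 -0.087]  | -0.1 -0.1 | none none | -1.7 -1.7 | 1.5 1.5
spknob [ 0.421 -0.09 ] 
smug [ 0.465 -0.238]  | -0.4 -0.4 | 2.8 2.8 | -1.9 -1.9 | 1.2 1.2
cfil [ 0.454 -0.406]  | -0.6 -0.6 | 2.5 2.5 | -2.2 -2.2 | 1.0 1.0
jar [ 0.373 -0.295] 
pink [ 0.337 -0.459] 
blue [ 0.329 -0.546] 
edgeL [0.572 0.607] 
edgeR [ 0.245 -0.595] 
glass [ 0.631 -0.217] 
sink [ 0.49  -0.068]
```

Run:
```python
from h import *; import pickle
q=down(-.12);d={}
t=sense()["time_s"]
manip.movep([.45,-.28,.30],q);print(sense()["time_s"]-t)
d["a"]=shot("wrist","wa")
manip.movep([.46,.05,.26],q);d["b"]=shot("wrist","wb")
manip.movep([.51,.26,.26],q);d["c"]=shot("wrist","wc")
print(sense()["time_s"]-t)
pickle.dump(d,open("cam1.pkl","wb"))
```

```text
1.55
3.825
```

View pics/wa.png

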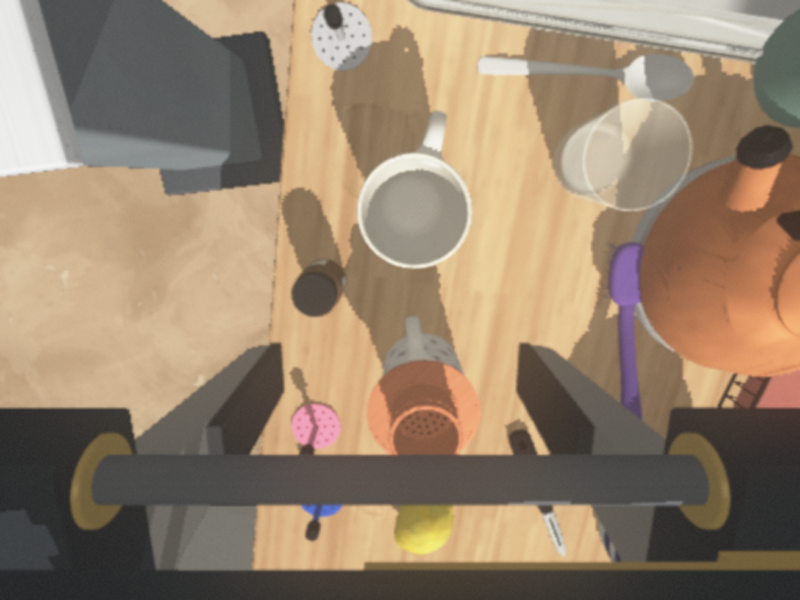

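View pics/wb.png

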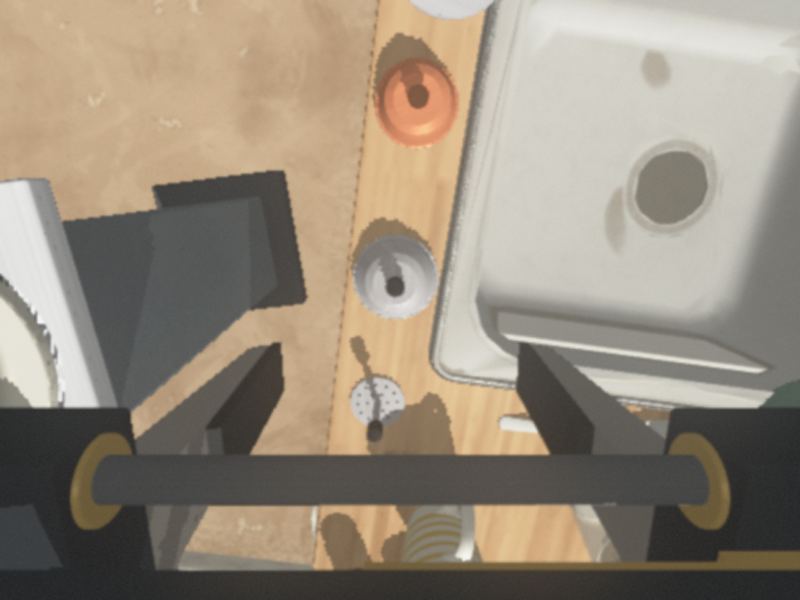

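View pics/wc.png

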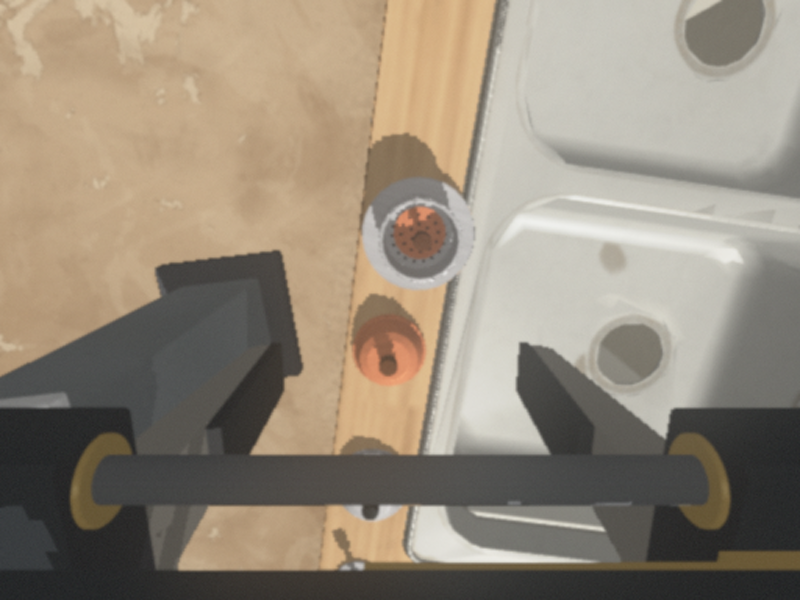

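Picture a shows the striped mug's mouth at (415,210), the copper filter's saucer at (424,412) partly hidden by the gripper, and the jar at (317,290). Picture b shows the copper lid knob at (418,95), the steel lid knob at (395,287), and the steel press disc at (377,402) with its knob at (376,430). Picture c shows the steel filter at (418,233) with the copper press knob at about (421,240), and the copper lid at (389,350). I'll take one more picture over the copper filter and fit all the shapes.

```bash
cat > fit.py <<'E'
from h import *
def fit(c,win,kind,z,D=None):
    """win=(u0,v0,u1,v1) raw px; kind selects a mask; returns xy at plane z, diameter (m), ellipse"""
    f=c["frame"];u0,v0,u1,v1=win
    hsv=cv2.cvtColor(f,cv2.COLOR_RGB2HSV).astype(int);H,S,V=hsv[...,0],hsv[...,1],hsv[...,2]
    m={"copper":(H<11)&(S>110)&(V>60),"grey":(S<45)&(V>75),"white":(S<60)&(V>140),"dark":(V<70)}[kind].astype(np.uint8)
    w=np.zeros_like(m);w[v0:v1,u0:u1]=m[v0:v1,u0:u1]
    w=cv2.morphologyEx(w,cv2.MORPH_CLOSE,np.ones((5,5),np.uint8)) if kind!="dark" else w
    cs,_=cv2.findContours(w,cv2.RETR_EXTERNAL,cv2.CHAIN_APPROX_NONE)
    h=cv2.convexHull(max(cs,key=cv2.contourArea))
    mm=cv2.drawContours(np.zeros_like(w),[h],-1,1,-1)
    M=cv2.moments(mm,True); u,v=M["m10"]/M["m00"],M["m01"]/M["m00"]
    P=np.array([ray(c,*p[0],z) for p in h])
    r=np.sqrt(M["m00"]/np.pi); p=ray(c,u,v,z)
    dia=2*np.linalg.norm(ray(c,u+r,v,z)-p)
    return p,dia,(u,v,r),P.max(0)-P.min(0)
def report(lst,png=None):
    tiles=[]
    for n,c,win,k,z in lst:
        p,d,(u,v,r),e=fit(c,win,k,z); print(n,np.round(p,4),"dia %.1f"%(d*1e3),"ext",np.round(e*1e3,1))
        if png:
            g=c["frame"][:,:,::-1].copy();g=cv2.resize(g,None,fx=3,fy=3);cv2.circle(g,(int(3*u+1),int(3*v+1)),int(3*r),(0,255,0),1);cv2.circle(g,(int(3*u+1),int(3*v+1)),2,(255,0,255),-1)
            x=int(np.clip(3*u-100,0,1536-200));y=int(np.clip(3*v-100,0,1152-200));tiles.append(g[y:y+200,x:x+200])
    if png:
        while len(tiles)%4:tiles.append(np.zeros((200,200,3),np.uint8))
        cv2.imwrite(f"pics/{png}.png",np.vstack([np.hstack(tiles[i:i+4]) for i in range(0,len(tiles),4)]))
E
cat > m1.py <<'E'
from fit import *; import pickle
d=pickle.load(open("cam1.pkl","rb"))
q=down(-.12);manip.movep([.45,-.39,.34],q);d["d"]=shot("wrist");pickle.dump(d,open("cam1.pkl","wb"))
a,b,c,e=(d[k] for k in "abcd")
def W(u,v,r):u/=1.5625;v/=1.5625;return tuple(int(max(0,t)) for t in (u-r,v-r,u+r,v+r))
u,v=proj(e,[.454,-.406,.1])
report([("smug",a,W(415,210,40),"white",.101),("spress disc",b,W(377,402,20),"white",.003),("spress knob",b,W(376,430,9),"dark",.053),
("slid",b,W(397,277,30),"grey",.003),("slid knob",b,W(395,287,9),"dark",.045),("clid",b,W(417,103,32),"copper",.003),("clid knob",b,W(418,96,9),"dark",.045),
("sfil",c,W(418,233,38),"grey",.012),("cpress disc",c,W(419,231,22),"copper",.0135),("cpress knob",c,W(421,240,9),"dark",.065),
("cfil",e,tuple(int(t) for t in(u-48,v-48,u+48,v+48)),"copper",.095),("clid in c",c,W(389,350,32),"copper",.003)],"fit1")
E
python3 m1.py
```

```text
smug [ 0.4658 -0.2331] dia 87.9 ext [85.2 87.7]
spress disc [ 0.4212 -0.0826] dia 49.3 ext [52.8 48.5]Traceback (most recent call last):
  File "m1.py", line 7, in <module>
    report([("smug",a,W(415,210,40),"white",.101),("spress disc",b,W(377,402,20),"white",.003),("spress knob",b,W(376,430,9),"dark",.053),
    ~~~~~~^^^^^^^^^^^^^^^^^^^^^^^^^^^^^^^^^^^^^^^^^^^^^^^^^^^^^^^^^^^^^^^^^^^^^^^^^^^^^^^^^^^^^^^^^^^^^^^^^^^^^^^^^^^^^^^^^^^^^^^^^^^^^^^^
    ("slid",b,W(397,277,30),"grey",.003),("slid knob",b,W(395,287,9),"dark",.045),("clid",b,W(417,103,32),"copper",.003),("clid knob",b,W(418,96,9),"dark",.045),
    ^^^^^^^^^^^^^^^^^^^^^^^^^^^^^^^^^^^^^^^^^^^^^^^^^^^^^^^^^^^^^^^^^^^^^^^^^^^^^^^^^^^^^^^^^^^^^^^^^^^^^^^^^^^^^^^^^^^^^^^^^^^^^^^^^^^^^^^^^^^^^^^^^^^^^^^^^^^^^
    ("sfil",c,W(418,233,38),"grey",.012),("cpress disc",c,W(419,231,22),"copper",.0135),("cpress knob",c,W(421,240,9),"dark",.065),
    ^^^^^^^^^^^^^^^^^^^^^^^^^^^^^^^^^^^^^^^^^^^^^^^^^^^^^^^^^^^^^^^^^^^^^^^^^^^^^^^^^^^^^^^^^^^^^^^^^^^^^^^^^^^^^^^^^^^^^^^^^^^^^^^
    ("cfil",e,tuple(int(t) for t in(u-48,v-48,u+48,v+48)),"copper",.095),("clid in c",c,W(389,350,32),"copper",.003)],"fit1")
    ^^^^^^^^^^^^^^^^^^^^^^^^^^^^^^^^^^^^^^^^^^^^^^^^^^^^^^^^^^^^^^^^^^^^^^^^^^^^^^^^^^^^^^^^^^^^^^^^^^^^^^^^^^^^^^^^^^^^^^^^^
  File "fit.py", line 20, in report
    p,d,(u,v,r),e=fit(c,win,k,z); print(n,np.round(p,4),"dia %.1f"%(d*1e3),"ext",np.round(e*1e3,1))
                  ~~~^^^^^^^^^^^
  File "fit.py", line 10, in fit
    h=cv2.convexHull(max(cs,key=cv2.contourArea))
                     ~~~^^^^^^^^^^^^^^^^^^^^^^^^
ValueError: max() iterable argument is empty
```

```bash
sed -i 's/"dark":(V<70)/"dark":(V<V[v0:v1,u0:u1].min()+28)/' fit.py
sed -i 's/^q=down.*$//' m1.py; sed -i 's/"wrist"//' m1.py; python3 m1.py || python3 -c "
import pickle;print(pickle.load(open('cam1.pkl','rb')).keys())"
```

```text
smug [ 0.4658 -0.2331] dia 87.9 ext [85.2 87.7]
spress disc [ 0.4212 -0.0826] dia 49.3 ext [52.8 48.5]
spress knob [ 0.4221 -0.0864] dia 15.4 ext [12.5 18.2]
slid [0.4579 0.0319] dia 82.0 ext [80.5 85.5]
slid knob [0.4544 0.0368] dia 14.8 ext [12.3 14.9]
clid [0.489  0.1783] dia 69.1 ext [66.1 64.3]
clid knob [0.4882 0.1768] dia 16.3 ext [14.1 16.1]
sfil [0.5334 0.2815] dia 105.2 ext [100.7 103.3]
cpress disc [0.5251 0.2862] dia 35.6 ext [33.  38.4]
cpress knob [0.5284 0.2824] dia 15.8 ext [14.1 16.4]
cfil [ 0.451  -0.4022] dia 87.3 ext [88.2 91.2]
clid in c [0.4894 0.1765] dia 64.8 ext [64.7 66. ]
```

View pics/fit1.png

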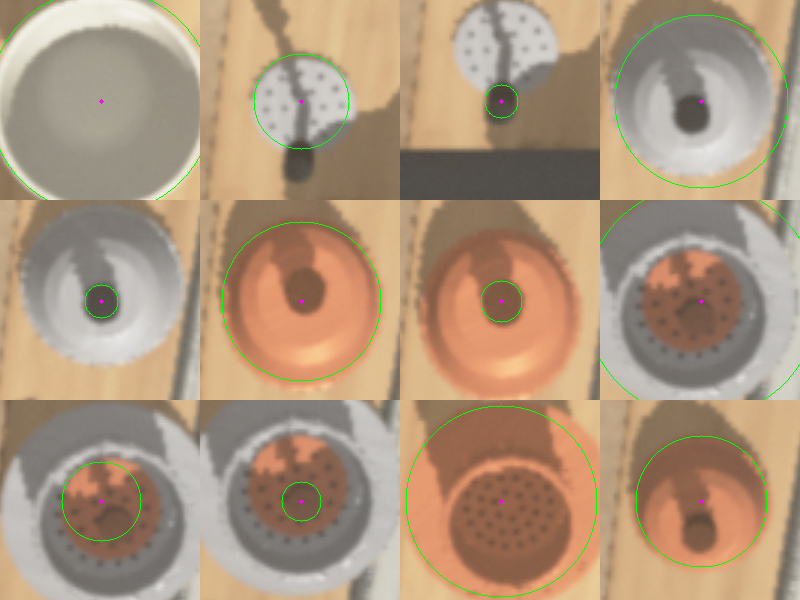

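The knob fits are good, but the copper filter and steel filter windows were clipped or contaminated. I'll refit those two and take a close look at the copper press knob from the standard hover.

```bash
cat > m2.py <<'E'
from fit import *; import pickle
d=pickle.load(open("cam1.pkl","rb"));c,e=d["c"],d["d"]
u,v=proj(e,[.451,-.402,.1])
manip.movep([.528,.282,.20],down(-.12));f=shot("wrist");d["f"]=f;pickle.dump(d,open("cam1.pkl","wb"))
k=proj(f,[.528,.282,.065]);w=lambda p,r:tuple(int(t) for t in(p[0]-r,p[1]-r,p[0]+r,p[1]+r))
report([("cfil",e,w((u,v),62),"copper",.095),("sfil",c,(231,110,304,187),"grey",.012),("cpress",f,w(k,11),"dark",.065),("sfil f",f,w(proj(f,[.528,.282,.012]),57),"grey",.012)],"fit2")
g=f["frame"][:,:,::-1];p=w(k,75);cv2.imwrite("pics/f2.png",cv2.resize(g[p[1]:p[3],p[0]:p[2]],(600,600),interpolation=cv2.INTER_CUBIC))
print(k,p)
E
python3 m2.py; python3 -c "
import cv2,numpy as np
a=cv2.imread('pics/fit2.png');b=cv2.imread('pics/f2.png');b=cv2.resize(b,(400,400))
o=np.zeros((600,800,3),np.uint8);o[:200]=a;o[200:,:400]=b;cv2.imwrite('pics/m2.png',o)"
```

```text
cfil [ 0.451  -0.4022] dia 87.3 ext [88.2 91.2]
sfil [0.5329 0.2818] dia 104.6 ext [ 99.5 103.1]
cpress [0.5292 0.2871] dia 10.5 ext [12.5  7. ]
sfil f [0.5448 0.2794] dia 123.2 ext [117.3 136.8]
[255.57044819 187.15895714] (180, 112, 330, 262)
```

View pics/m2.png

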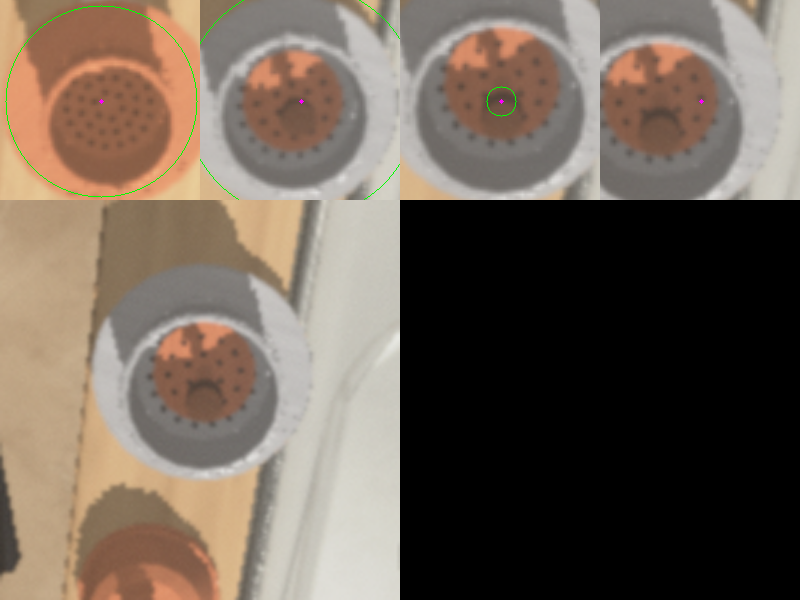

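```bash
sed -i 's/(H<11)&(S>110)/(H<14)\&(S>105)/' fit.py
cat > m3.py <<'E'
from fit import *; import pickle
d=pickle.load(open("cam1.pkl","rb"));e,f=d["d"],d["f"]
print("knob",ray(f,256.9,187.3,.071),"saucer",ray(f,255.9,176.7,.012),"rim",ray(f,255.9,184.2,.052))
k=proj(e,[.451,-.402,.1]);w=lambda p,r:tuple(int(t) for t in(p[0]-r,p[1]-r,p[0]+r,p[1]+r))
report([("cfil",e,w(k,62),"copper",.095)])
hsv=cv2.cvtColor(e["frame"],cv2.COLOR_RGB2HSV)
u,v=map(int,k);print(k,[hsv[v,u+i].tolist() for i in range(30,60,4)],)
p=w(k,60);g=e["frame"][p[1]:p[3],p[0]:p[2],::-1];cv2.imwrite("pics/cf.png",cv2.resize(g,(600,600),interpolation=cv2.INTER_CUBIC));print(p)
E
python3 m3.py
```

```text
knob [0.5294463  0.28316877] saucer [0.5283391  0.28150877] rim [0.52833839 0.28192642]
cfil [ 0.4538 -0.4027] dia 96.0 ext [96.5 95.6]
[257.54921927 178.15421245] [[11, 130, 228], [11, 129, 227], [13, 112, 230], [16, 104, 216], [16, 103, 217], [17, 97, 223], [17, 97, 223], [17, 102, 221]]
(197, 118, 317, 238)
```

View pics/cf.png

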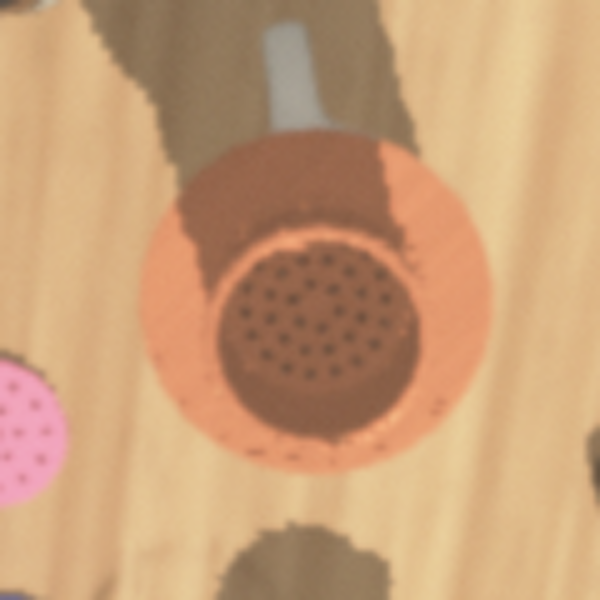

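The copper filter saucer now fits at 96 mm, which matches its size, centred at (0.454,-0.403). The steel filter is at (0.528,0.282) and the copper press knob at (0.529,0.283). Next I pick the copper press.

```bash
cat >> h.py <<'E'
Q=down(-.12)
def pick(xy,z,force=25,lift=.1):
    manip.movep([*xy,z+.06],Q); r=manip.move_l([*xy,z],.1,guard=15)
    eoat.grab(force); s=sense(); print("pick guard",r,"width",round(s["grip_width"]*92,1),"z",s["tcp_pos"][2],"F",s["grip_force"])
    manip.move_l([*xy,z+lift],.2)
def place(xy,z,zin,guard=12):
    """line down from above to zin (before mating), then guarded to z"""
    manip.movep([*xy,max(zin+.03,z+.03)],Q); manip.move_l([*xy,zin],.12)
    r=manip.move_l([*xy,z],.05,guard=guard); s=sense()
    print("place guard",r,"z err",round((s["tcp_pos"][2]-z)*1e3,1),"ft",np.round(s["ft_force"],1)); return r
E
python3 - <<'E'
from h import *; import pickle
e=pickle.load(open("cam1.pkl","rb"))["d"];print("rim",ray(e,260.8,185.6,.135))
pick((.5292,.2828),.0725,20,.17)
manip.movep([.4535,-.4027,.26],Q);shot("wrist","hold1");print(sense()["time_s"])
E
```

```text
rim [ 0.45455116 -0.40434536]
pick guard False width 13.2 z 0.07245778759741903 F 19.99993318982888
14.6667
```

View pics/hold1.png

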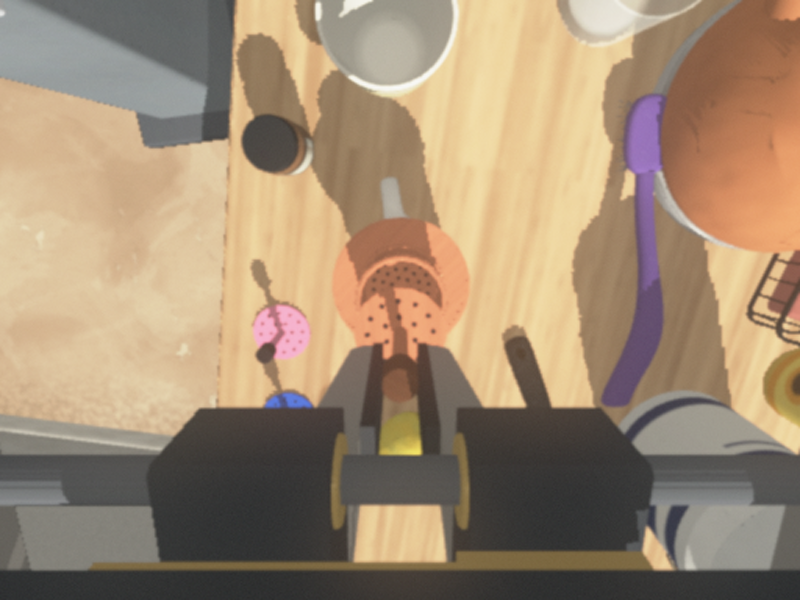

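The press is held level, with its disc centred between the jaws at about (398,320) and the copper filter below at (400,285). Now I insert it.

Run:
```python
from h import *
r=place((.4541,-.4035),.1558,.205,10)
if not r: eoat.let_go(); manip.move_l([.4541,-.4035,.27],.2); shot("wrist","ins1"); print(sense()["time_s"])
```

```text
place guard False z err 0.3 ft [-0.1 -0.4 -0.2]
18.4417
```

View pics/ins1.png

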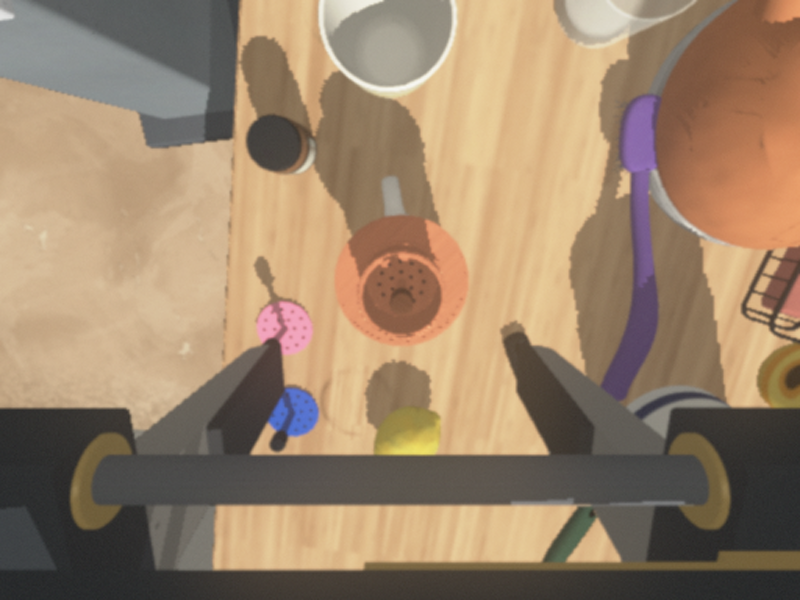

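The copper press is in, with its knob at (402,297), centred in the chamber. Next are the copper lid and then the steel filter.

Run:
```python
from h import *
pick((.4887,.177),.049,20,.2)
r=place((.4541,-.4035),.1795,.192,10)
s=sense()
if s["tcp_pos"][2]>.1820: print("stop"); raise SystemExit
eoat.let_go(); manip.move_l([.4541,-.4035,.30],.2); shot("wrist","lid1"); print(sense()["time_s"])
pick((.5283,.2818),.037,25,.2); 
manip.movep([.4658,-.2331,.25],Q); shot("wrist","hold2"); print(sense()["time_s"])
a,b=cv2.imread("pics/lid1.png"),cv2.imread("pics/hold2.png")
cv2.imwrite("pics/m4.png",np.hstack([a[100:500,200:600],b[100:500,200:600]]))
```

```text
pick guard False width 14.9 z 0.04899188087474182 F 19.999938416294754
place guard False z err -0.1 ft [-0.3 -0.  -0.7]
28.5333
pick guard False width 62.2 z 0.037337817265839304 F 24.978518440620974
35.4583
```

View pics/m4.png

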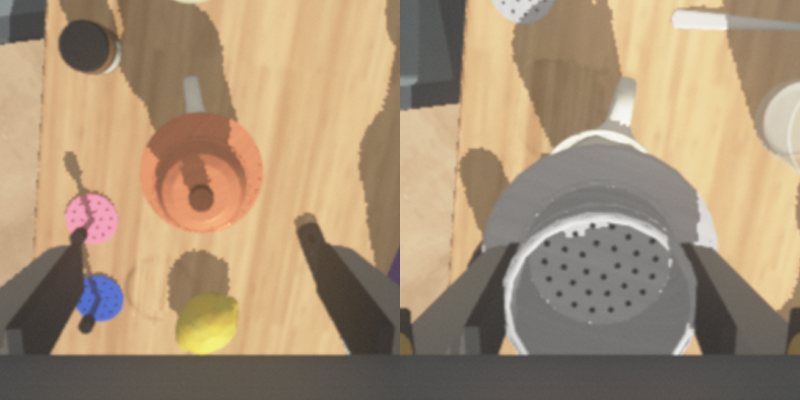

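The left half shows the copper lid seated concentrically, with its knob at (200,197). The right half shows the steel filter held level over the striped mug. I'll place it and measure.

Run:
```python
from fit import *; import pickle
r=place((.4658,-.2331),.1302,.15,10)
if sense()["tcp_pos"][2]>.1330: print("stop"); raise SystemExit
eoat.let_go(); manip.move_l([.4658,-.2331,.29],.2); c=shot("wrist","fil"); print(sense()["time_s"])
pickle.dump(c,open("c2.pkl","wb"))
k=proj(c,[.4658,-.2331,.105]);print(k);p=[int(t) for t in(k[0]-60,k[1]-60)];print(p)
cv2.imwrite("pics/fil2.png",cv2.resize(c["frame"][p[1]:p[1]+120,p[0]:p[0]+120,::-1],(600,600),interpolation=cv2.INTER_CUBIC))
```

```text
place guard True z err -0.6 ft [-0.  -0.2  6.4]
38.3
[257.08997763 177.9350233 ]
[197, 117]
```

View pics/fil2.png

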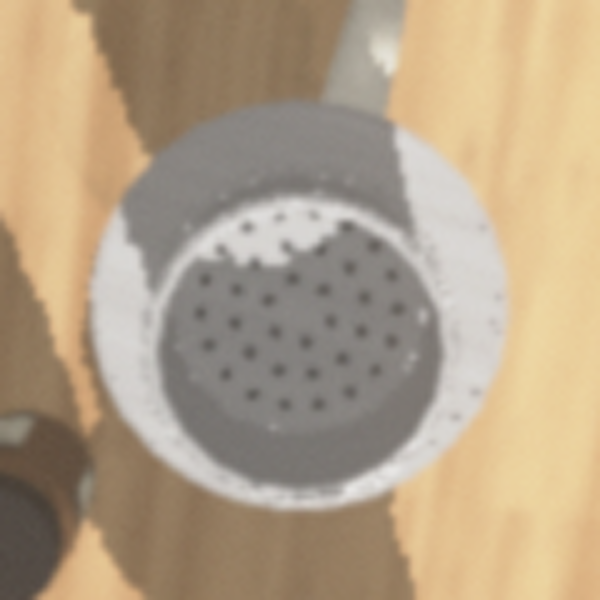

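The steel filter's saucer is centred at (299,305) and its rim at (300,343), both within 1 px of prediction. So it is level and centred at (0.4655,-0.2332). For the steel press and lid I'll hover, refit and compare.

Run:
```python
from fit import *
w=lambda p,r:tuple(int(round(t)) for t in(p[0]-r,p[1]-r,p[0]+r,p[1]+r))
manip.movep([.422,-.086,.19],Q);a=shot("wrist")
manip.movep([.4548,.036,.18],Q);b=shot("wrist")
K=proj(a,[.422,-.086,.054]);L=proj(b,[.4548,.036,.043])
report([("press knob",a,w(K,15),"dark",.055),("press disc",a,w(proj(a,[.422,-.086,.002]),34),"white",.003),("lid knob",b,w(L,14),"dark",.043),("lid",b,w(proj(b,[.4548,.036,.003]),46),"grey",.003)],"fit3")
print(sense()["time_s"])
```

```text
press knob [ 0.4214 -0.0855] dia 15.4 ext [14.6 15.8]
press disc [ 0.4055 -0.0816] dia 28.7 ext [21.1 45.8]
lid knob [0.4541 0.0363] dia 15.4 ext [13.4 15.7]
lid [0.4671 0.0333] dia 95.9 ext [ 93.6 105.3]
39.7333
```

View pics/fit3.png

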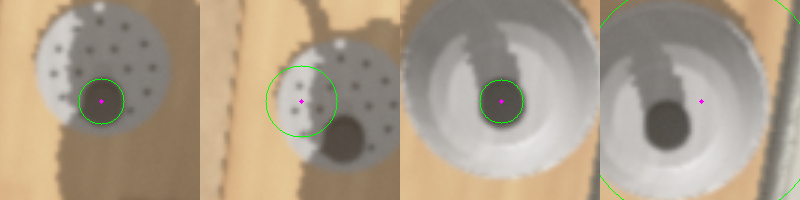

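The knob fits are tight: the press at (0.4215,-0.0857) and the lid at (0.4542,0.0363). The disc and edge fits are spoiled by the robot's shadow, so I'm not using them. Now I place both.

Run:
```python
from h import *
T=(.4656,-.2333)
pick((.4215,-.0857),.062,20,.2)
place(T,.1660,.214,10)
if sense()["tcp_pos"][2]>.1685: print("stop"); raise SystemExit
eoat.let_go(); manip.move_l([*T,.30],.2); a=shot("wrist","p2")
pick((.4542,.0363),.049,20,.22)
place(T,.1895,.204,10)
if sense()["tcp_pos"][2]>.1925: print("stop"); raise SystemExit
eoat.let_go(); manip.move_l([*T,.32],.2); shot("wrist","l2")
manip.movep([.35,.05,.35],Q); shot("side","s2"); shot("top","t2"); print(sense()["time_s"])
i=[cv2.imread(f"pics/{n}.png") for n in("p2","l2","s2","t2")]
cv2.imwrite("pics/m5.png",np.vstack([np.hstack([i[0][150:450,200:600],i[1][150:450,200:600]]),np.hstack([i[2][200:500,250:650],i[3][150:450,300:700]])]))
```

```text
pick guard False width 13.0 z 0.0619214998462686 F 19.99984557798598
place guard False z err 0.3 ft [-0.   0.2 -1.1]
pick guard False width 14.7 z 0.04898979918028233 F 19.999922036658973
place guard False z err -0.2 ft [ 0.   0.1 -1.5]
57.3
```

View pics/m5.png

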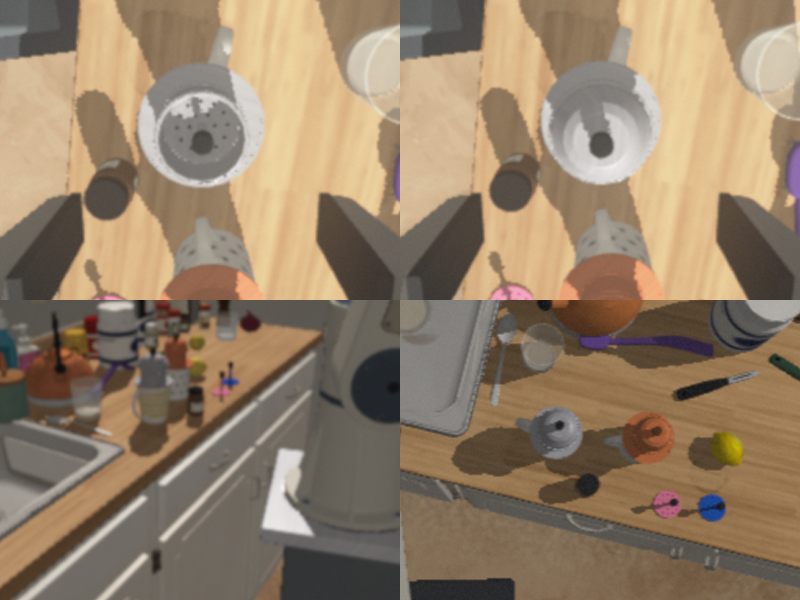

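The pictures show the steel press centred in its filter, with its knob at (202,141), and the steel lid concentric, with its knob at (601,144). Both mugs and the jar are upright in place. Every part went down to its seated height without contact force, so I'm handing in.

```bash
python3 -c "
from rig import manip
print(manip.finish_job())"
```

```text
the job is handed in; nothing more can be done
None
```

The job is handed in at about 57 s: both filters stand on their mugs with their own press and lid seated, and the mugs and jar look unmoved in the last pictures; the hand-in call returned no verdict.

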